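# Third hand: hold a vial block against its cooler pad while it is screwed on

## Robot

A 6-joint arm with a two-finger parallel gripper is mounted at the origin on the work surface. World frame = base frame: x ahead of the robot, y to its left, z up, the work surface at z = 0. Lengths are in mm, angles in rad, forces in N, time in s.
With the tool pointing down it reaches from about 275 to 1000 mm from the base axis. Payload 8.4 kg.
Tool frame: the origin (TCP) lies at the very end of the fingers, on their centre line; the grasp point (between the pads) lies 19 mm behind it; z points along the fingers, x is the direction in which the jaws open and shut, and the axes are right-handed (so a half turn about z gives the same grasp; the last joint's range is limited). The gripper opens to 85 mm and grips with 20 to 120 N. Pads are 22 mm wide; open, the fingers measure 114 mm over their backs; the gripper's body (76 mm by 85 mm) begins 54 mm behind the grasp point. The pads swing forward as they close: fully open they stand 13 mm farther back than shut.
Start: joints at [1.139, 0.353, 1.633, -0, 1.155, -0.002], TCP at [260.43, 568.159, 231.281] pointing down, gripper open.
Joint ranges: [-2.63, 2.63], [-0.92, 2.1], [0.06, 2.66], [-1.3, 4.44], [0, 2.69], [-3.02, 3.02]. Speed limits (rad/s): [2.22, 2.22, 2.79, 3.14, 3.14, 3.14].

## Interface

Orientations are given as [roll, pitch, yaw] about the fixed x, y, z axes, in that order (R = Rz(yaw) Ry(pitch) Rx(roll)).
In Python, from rig import r gives the robot as it stands. The module is installed in compiled form; this text tells all that it offers.
- The arm moves only by the tool apply_moves, never from a script. Its argument "targets" is a list that holds one entry, the list of rows, each a list of 7 numbers: the gripper's target within -1 to 1 (fully open at 1, half-way at 0, shut at -1), then the shift along the tool's x, y, z in cm, then the turn, a rotation vector about the tool's x, y, z in degrees. A call has 1 to 8 rows; each row is the pose to reach, as a shift and turn from the pose measured when the call began, along the tool's axes at that moment; what a row does not reach only later rows make up. A row lasts 1/10 s, in which the tool goes at most 50 mm and 8.59 degrees, less where a joint would pass 70% of its speed; a pose out of reach is approached as far as the arm can. A call with a gripper value outside its range is refused whole. The fingers move at their own pace and stop on an object; "newtons" is the grip in N (left out, the last holds). Time passes only in rows, so rows that repeat a pose let the fingers close. It gives the time, the measured TCP pose, the force and the opening at its end, in the units of the state.
- r.sense(): the state, without advancing time (a new reading comes with each control period).
- r.grab_frame(name): name is "scene" or "top" or "wrist"; returns a dict with "pixels" (400x640x3 uint8, red, green, blue), "fov_y" (degrees; the focal length in pixels is half the picture's height over the tangent of half this angle, whatever the lens; pixels are square), "cx", "cy" (the principal point, pixels), "D" ([k1, k2, p1, p2, k3] as OpenCV has them; the pictures are not rectified), "R" (3x3) and "t" (3): a world point X has camera coordinates R X + t; the wrist camera has in their place "mount" (4x4, takes a point from camera to tool coordinates, whose origin is the TCP and whose axes are the tool frame's). Camera axes: x right, y down, z forward; pixel columns grow to the right and rows downward; lengths in mm; the calibration is good to about 2 mm. A picture is of the moment at which its call begins: read the wrist's pose just before it. There is no depth.
- r.sign_off(): hands the job in, once; it reports no verdict.
The state is a dict: "clock": time; "qpos": joint angles; "qvel": joint speeds; "joint_efforts": joint torques, N m; "eef_pos": TCP position; "tcp_rot": TCP orientation; "contact_force": force on the tool from outside, world axes, zero at the start; "wrist_torque": the same for the moment, N m; "opening": opening from 0.0 (shut) to 1.0 (fully open).
Only numpy, scipy, OpenCV 4.12 (cv2) and the standard library are available. Lean on these libraries where they do the work, as an engineer would, in place of code of your own. Each camera call takes 0.05 s, during which the arm holds its last target. There are 200 camera calls.

## Task

First swing the cooler's cam lever fully down, so that the cooler is clamped on the deck just where it has been set. Then slide the loose vial block along the deck up to the cooler, sitting flat, square to it and centred so that its slotted ears meet the two captive screws, and press it against the soft grey pad with a steady push of about 12 newtons. Do not shift the cooler, ram the pad or disturb the other things, and finish while still pressing: a colleague will now do up the screws.

Things in the scene. Friction and masses are not known exactly. Their poses are not given: they have to be found in the camera images.
- deck: Black deck plate with two T-slots, fixed on the bench, 190 mm wide (x), 440 long (y, along the slots), its top face 16 mm above the bench. Origin: under its centre, on the bench.
- cooler: Cooler on the deck: upright cold plate (100 mm wide, top 54 above the deck), finned sink, fan, tail with cam clamp. Origin on the deck's top face, mid-width, z up, +y along the slots from pad to tail: plate front y=-51, pad face -59, fan back +19, tail end +95 mm. Slides along y only, with about 2 N while the lever is up; clamped it holds about 30 N.
- pad_face (a point): Centre of the front face (it looks to the cooler's -y; axes as the cooler's) of the soft grey pad, 52 mm wide, 36 high, 27.5 above the deck. The pad yields about 1 mm per 4 N, at most 6.5 mm; this point moves with its face. The two captive screws lie at x = +-41.5 mm, 28.5 above the deck, not proud of the cold plate.
- cam_lever (a joint): Angle of the cam lever on the cooler's tail, rad: 0 = lying flat, fully down, clamped, pointing to the cooler's -x; grows as it is raised (1.57 upright, at most 1.75). It starts raised and stays where it is left. Pushing it down takes about 2 to 5 N at the paddle; the cam bites below about 0.9.
- lever_pivot (a point): The lever's hinge axis, which runs along the cooler's y: at x = +22, y = +66, z = +24.4 mm in the cooler's frame. Axes as the cooler's.
- lever_press (a point): Point on the face of the lever's black paddle (18 mm wide, 62 long, 9 thick) that is pushed; its top face, 43 mm above the deck, when the lever lies down. 66 mm from the hinge along the lever, 18.5 mm off the line through the hinge; the paddle ends 20 mm further out. Its -x points outward along the lever, its +z out of this face.
- block_center (a point): Middle, 29 mm above the underside, of the loose aluminium vial block on the deck: 52 mm wide (x), 90 long (y), 44 high, 57 with its 15 white-capped vials (within 22 mm of the middle in x, 39 in y). 0.5 to 0.8 kg; drags with 2 to 6 N. +y points to the front face, for the pad; ears at y = +37 to +45 make it 94 wide there. Grip it across x behind the ears, or push it.
- block_face (a point): Centre of the block's front face, 45 mm ahead (+y) of its middle, 22 mm above its underside; axes as the block's. It belongs straight in front of the pad: x = 0 in the cooler's frame.
- solvent: Bystander: amber solvent bottle, 72 mm across, 150 tall, standing on the bench; origin under its centre.
- driver: Bystander: screwdriver with a black handle, 170 mm long, lying on the bench; origin below its middle.
- beaker: Bystander: clear beaker, 68 mm across, 85 tall, standing on the bench; origin under its centre.
- spare_rack: Bystander: white spare vial rack, 70 x 110 mm, 46 tall, on the bench; origin under its centre.

How it is judged (in metres and radians):
On the way:
1. the cam lever is fully down and the cooler still where it was set, before the block touches it (value of joint cam_lever below 0.15 rad and distance of cooler from where it was at the start of the episode below 0.004 m and contact force between block and cooler below 0.5 N), for 0.2 s.
At the end, for the whole second after the job is handed in: Through the last second the robot presses the block on the pad with 6 to 18 N; the block is at rest, flat (4 mm, 0.05 rad), square to the cooler (0.05 rad) and centred on it (6 mm); the lever is down (under 0.15 rad) and the cooler within 4 mm of where it was set (value of joint cam_lever below 0.15 rad and distance of cooler from where it was at the start of the episode below 0.004 m and contact force between block and cooler between 6 and 18 N and x of block_face in the frame of cooler between -0.006 and 0.006 m and z of block_face in the frame of cooler between 0.018 and 0.026 m and y of block_face in the frame of cooler below -0.05 m and angle between the y axis of block_face and the y axis of cooler, either way round below 0.05 rad and angle between block_face's own z axis and vertical below 0.05 rad and contact force between any of the fingers, the arm and block above 2 N and linear speed of block below 0.01 m/s); the arm keeps its last pose, push and grip.
It fails at once if the pad is rammed: the block is pressed on the cooler with more than 30 N (contact force between block and cooler above 30 N).
It fails at once if the cooler is shifted by more than 5 mm (distance of cooler from where it was at the start of the episode above 0.005 m).
It fails at once if a bystander (bottle, screwdriver, beaker, spare rack) is moved by more than 25 mm (distance of any of solvent, driver, beaker, spare_rack from where it was at the start of the episode above 0.025 m).
It fails at once if the bottle or the beaker is tipped over (angle between any of solvent, beaker's own z axis and vertical above 0.4 rad).
It also fails if it takes over 72 s, if anything falls off the work surface, if the arm or the gripper's body presses on something with over 40 N, if the wrist force passes 120 N, or if a joint passes its speed limit or range.

## Working session

There is one attempt and no reset: what is moved stays moved. The work goes in short steps, Python scripts to look and compute and a tool call to move; the robot and the scene stay as the last step left them, time stands still between calls to the robot, and variables do not carry over. Pictures are saved under pics/ and viewed, about 8 in all and at most 12, crops included, and the job is handed in when it is done.

Besides the shell and the picture viewer there is one more tool, called after "Call:" as name(argument=value, ...), one argument or row to a line, values as JSON. apply_moves: Moves the arm, as the interface text tells. Its arguments: {"type":"object","properties":{"targets":{"type":"array"},"newtons":{"type":"number"}},"required":["targets"]}

```bash
mkdir -p pics
cat > h.py <<'E'
import numpy as np, cv2
from rig import r
def K(f):
    fl=200/np.tan(np.radians(f["fov_y"])/2)
    return np.array([[fl,0,f["cx"]],[0,fl,f["cy"]],[0,0,1.]])
def ext(f,s=None):
    if "R" in f: return np.array(f["R"]),np.array(f["t"])
    from scipy.spatial.transform import Rotation as Ro
    T=np.eye(4); T[:3,:3]=Ro.from_euler("xyz",s["tcp_rot"]).as_matrix(); T[:3,3]=s["eef_pos"]
    M=np.linalg.inv(T@np.array(f["mount"])); return M[:3,:3],M[:3,3]
def ray(f,uv,s=None):
    R,t=ext(f,s); p=cv2.undistortPoints(np.array(uv,float).reshape(-1,1,2),K(f),np.array(f["D"],float)).reshape(-1,2)
    d=np.c_[p,np.ones(len(p))]@R; return -R.T@t,d
def plane(f,uv,z,s=None):
    c,d=ray(f,uv,s); return c+d*((z-c[2])/d[:,2])[:,None]
def proj(f,X,s=None):
    R,t=ext(f,s); return cv2.projectPoints(np.array(X,float).reshape(-1,3),cv2.Rodrigues(R)[0],t,K(f),np.array(f["D"],float))[0].reshape(-1,2)
def save(n,f): cv2.imwrite(f"pics/{n}.png",cv2.cvtColor(f["pixels"],cv2.COLOR_RGB2BGR))
E
python3 - <<'E'
from h import *
import pickle
print(r.sense())
for n in("scene","top"):
    f=r.grab_frame(n); save(n,f); pickle.dump(f,open(n+".pkl","wb")); print(n,{k:v for k,v in f.items() if k!="pixels"})
E
```

```text
{'clock': 0.0, 'qpos': array([ 1.13862856e+00,  3.53653026e-01,  1.63414972e+00, -9.12426316e-06,
        1.15518952e+00, -2.39786484e-03]), 'qvel': array([-0.00100398, -0.00100367,  0.00119054, -0.0011345 ,  0.00027707,
        0.00013748]), 'joint_efforts': array([ 6.37152662e-04, -6.05251265e+01, -3.42071307e+01, -5.09823531e-05,
        9.66080348e-03, -3.88667206e-05]), 'eef_pos': array([260.21294267, 567.72501694, 230.55196179]), 'tcp_rot': array([3.14158767e+00, 1.39962909e-03, 1.14103011e+00]), 'contact_force': array([-1.08897607, -0.31586104, -0.47195758]), 'wrist_torque': array([-0.03937079, -0.00385568,  0.02186418]), 'opening': 1.0024818030338534}
scene {'fov_y': 57.2667207094303, 'cx': 313.80810771638556, 'cy': 199.72818192790828, 'D': array([-0.08475138,  0.        ,  0.        ,  0.        ,  0.        ]), 'R': array([[ 7.93630485e-04,  9.99714384e-01,  2.38855815e-02],
       [ 5.18533232e-01,  2.00121426e-02, -8.54823257e-01],
       [-8.55057107e-01,  1.30638816e-02, -5.18369249e-01]]), 't': array([  -3.04664164, -244.29690379, 1613.60042933])}
top {'fov_y': 47.40324410769961, 'cx': 321.0504970958528, 'cy': 205.94804651735745, 'D': array([-0.09613517,  0.        ,  0.        ,  0.        ,  0.        ]), 'R': array([[ 0.00352911, -0.99992311,  0.01188801],
       [-0.9950419 , -0.004693  , -0.09934578],
       [ 0.09939393, -0.01147846, -0.99498196]]), 't': array([  -9.64878146,  612.07467556, 1201.31824723])}
```

View pics/top.png

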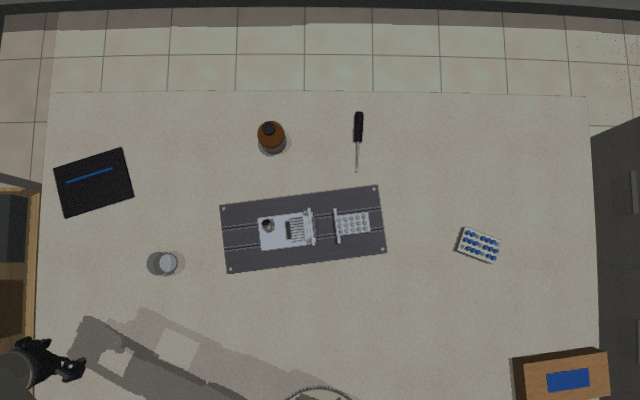

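View pics/scene.png

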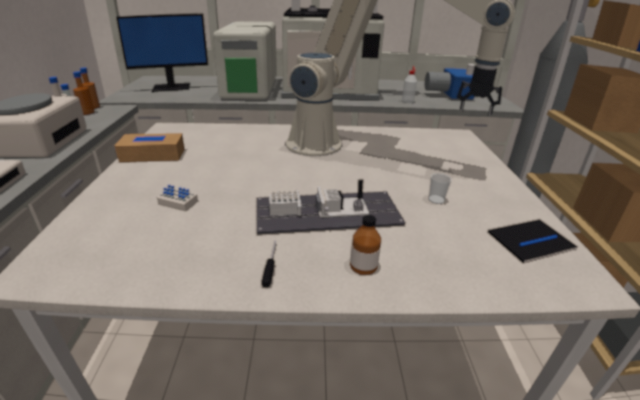

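The top view shows the deck (corners about (220,205), (378,185), (387,252), (228,273)), the cooler at (285,228) with its tail and raised lever at (268,226), and the block at (352,223) to its right. The solvent bottle is at (271,137), the beaker at (165,263) and the driver at (358,140). In the scene view the lever stands upright at (361,190).

Run:
```python
from h import *
import pickle
f=pickle.load(open("top.pkl","rb"))
im=f["pixels"]; g=cv2.cvtColor(im,cv2.COLOR_RGB2GRAY)
m=(g<110).astype(np.uint8); m[:170]=0;m[290:]=0;m[:,:205]=0;m[:,400:]=0
m=cv2.morphologyEx(m,cv2.MORPH_CLOSE,np.ones((25,25)))
c=max(cv2.findContours(m,0,2)[0],key=cv2.contourArea); 
P=plane(f,c.reshape(-1,2),16)[:,:2].astype(np.float32); rect=cv2.minAreaRect(P); print(rect); print(cv2.boxPoints(rect))
print("holes",plane(f,[[223,208],[375,188],[383,249],[230,269]],16))
print("solv,beaker,",plane(f,[[271,150],[165,272]],0), "driver",plane(f,[[358,115],[356,170]],10))
x,y,w,h=210,175,185,110
cv2.imwrite("pics/crop.png",cv2.resize(cv2.cvtColor(im[y:y+h,x:x+w],cv2.COLOR_RGB2BGR),None,fx=4,fy=4,interpolation=cv2.INTER_CUBIC))
```

```text
((572.918212890625, 46.48091125488281), (233.57496643066406, 440.3271484375), 7.8238844871521)
[[ 427.2473   248.69691]
 [ 487.18848 -187.53131]
 [ 718.5891  -155.73509]
 [ 658.64795  280.49313]]
holes [[ 606.6438917   261.36594084   16.        ]
 [ 663.95283383 -155.75206616   16.        ]
 [ 496.58890513 -176.34405882   16.        ]
 [ 440.82552068  238.65222093   16.        ]]
solv,beaker, [[772.46003    133.70164843   0.        ]
 [430.06694312 422.2582376    0.        ]] driver [[ 872.48348233 -110.69082156   10.        ]
 [ 714.93896835 -104.06656584   10.        ]]
```

View pics/crop.png

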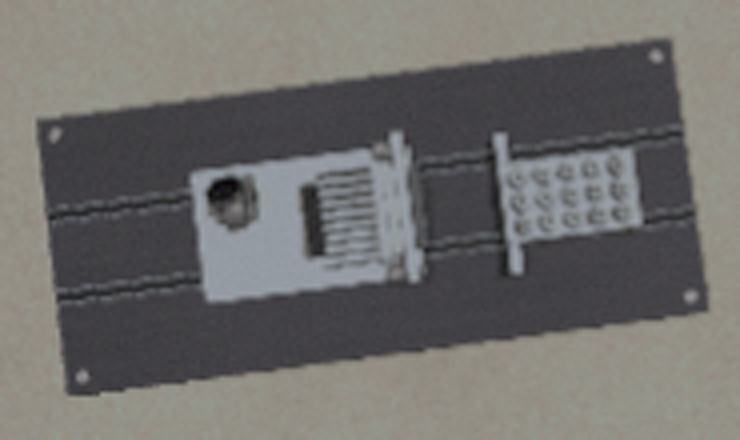

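The crop shows the cold plate's top edge running from (397,132) to (415,280), the tail end from (192,172) to (207,301) and the raised lever at (232,200). The block's ears run from (500,133) to (516,273), and its rear edge from (635,148) to (641,222).

```bash
cat >> h.py <<'E'
from scipy.spatial.transform import Rotation as Ro
def delta(s,pos,yaw,pitch=0,roll=np.pi):
    "shift in cm and rotvec deg in the tool frame to reach pose"
    R0=Ro.from_euler("xyz",s["tcp_rot"]); R1=Ro.from_euler("xyz",[roll,pitch,yaw])
    return np.round(R0.inv().apply(np.array(pos)-s["eef_pos"])/10,2),np.round((R0.inv()*R1).as_rotvec(degrees=True),1)
E
python3 - <<'E'
from h import *
import pickle
f=pickle.load(open("top.pkl","rb"))
q=lambda a:np.array(a,float)/4+[210,175]-.375
yaw=np.radians(7.8); ex=np.array([np.cos(yaw),np.sin(yaw)]); ey=np.array([-ex[1],ex[0]])
pl=plane(f,q([[397,132],[415,280]]),70); print("plate",pl,pl.mean(0))
te=plane(f,q([[192,172],[207,301]]),24); print("tail",te,te.mean(0))
ea=plane(f,q([[500,133],[516,273]]),58); print("ears",ea,ea.mean(0))
rr=plane(f,q([[635,148],[641,222]]),60); print("rear",rr,rr.mean(0))
d=pl[0]-pl[1]; print(np.degrees(np.arctan2(d[1],d[0]))); d=ea[0]-ea[1]; print(np.degrees(np.arctan2(d[1],d[0])))
C=pl.mean(0)[:2]+51*ey-4*ey*0; print("cooler~",C, te.mean(0)[:2]-95*ey)
s=r.sense(); w=r.grab_frame("wrist"); print(np.round(w["mount"],3),w["fov_y"])
print(delta(s,[540,40,330],yaw))
E
```

```text
plate [[603.60947074  25.15774652  70.        ]
 [507.16031728  12.90152967  70.        ]] [555.38489401  19.02963809  70.        ]
tail [[580.12393708 164.71644914  24.        ]
 [493.02872275 153.21908388  24.        ]] [536.57632992 158.96776651  24.        ]
ears [[604.41608974 -42.71252134  58.        ]
 [512.15560355 -53.29527124  58.        ]] [558.28584664 -48.00389629  58.        ]
rear [[ 594.68433411 -131.86516657   60.        ]
 [ 545.82249427 -135.52565373   60.        ]] [ 570.25341419 -133.69541015   60.        ]
7.2420113011778815
6.543520842613009
cooler~ [548.46339981  69.55777796] [549.4693093   64.84672167]
[[   1.      -0.      -0.      -1.408]
 [   0.       0.948    0.318  -81.203]
 [   0.      -0.318    0.948 -143.347]
 [   0.       0.       0.       1.   ]] 61.898721022621274
(array([-36.33,  47.42,  -9.89]), array([ 0. ,  0.1, 57.6]))
```

Call:
apply_moves(
  targets=[
    [[1, -4, 4.5, -5, 0, 0, 8], [1, -7, 8, -5, 0, 0, 16], [1, -10.5, 11.5, -5, 0, 0, 24], [1, -14, 15, -5, 0, 0, 32], [1, -17.5, 19, -5, 0, 0, 40], [1, -21, 23, -5, 0, 0, 48], [1, -24, 27, -5, 0, 0, 56], [1, -27, 31, -5, 0, 0, 57.6]],
  ],
)

```text
clock: 0.95
eef_pos: [418.2, 213.2, 281.1]
tcp_rot: [3.141, 0.0, 0.131]
contact_force: [0.6, 0.2, -0.2]
opening: 1.003
```

Run:
```python
from h import *
s=r.sense(); print(s["clock"],s["eef_pos"],s["tcp_rot"],s["contact_force"],delta(s,[548,50,280],np.radians(7.8)))
```

```text
0.95 [418.22935983 213.23849339 281.12143288] [3.14081316e+00 2.31174349e-04 1.31026747e-01] [ 0.56574129  0.17377136 -0.20589826] (array([10.73, 17.88,  0.12]), array([ 0. ,  0. , -0.3]))
```

Call:
apply_moves(
  targets=[
    [[-1, 2.5, 4, 0, 0, 0, 0], [-1, 5, 8, 0, 0, 0, 0], [-1, 7.5, 12, 0, 0, 0, 0], [-1, 10, 16, 0, 0, 0, 0], [-1, 10.7, 17.9, 0.1, 0, 0, -0.3], [-1, 10.7, 17.9, 0.1, 0, 0, -0.3]],
  ],
)

```text
clock: 1.55
eef_pos: [548.7, 47.3, 279.6]
tcp_rot: [3.14, 0.001, 0.133]
contact_force: [-0.9, 0.1, -0.1]
opening: 0.003
```

Run:
```python
from h import *
import pickle
s=r.sense(); f=r.grab_frame("wrist"); pickle.dump((s,f),open("w1.pkl","wb")); save("w1",f); print(s["eef_pos"],s["tcp_rot"],s["contact_force"],s["opening"])
print(proj(f,[s["eef_pos"]],s))
```

```text
[548.65615678  47.3438691  279.62365962] [3.14024592e+00 9.04707597e-04 1.33320970e-01] [-0.89033446  0.10264998 -0.1245546 ] 0.0025982224331806245
[[321.68514415 265.28733947]]
```

View pics/w1.png

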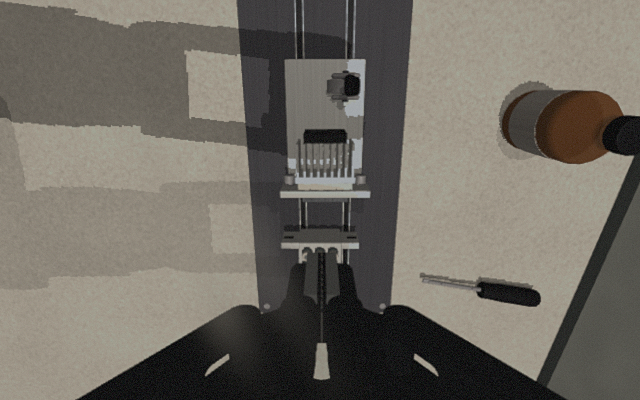

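The wrist view from above the cooler shows the tail plate at (285–366, 60), the lever at (345,85), the cold plate's top strip at (281–369, 192) and the block's ears at (282–358, 243). The closed fingers hide most of the block. I'll enlarge the area to find the edges.

Run:
```python
import cv2
i=cv2.imread("pics/w1.png")[45:260,262:392]; cv2.imwrite("pics/w1c.png",cv2.resize(i[:,:],None,fx=2.75,fy=2.75,interpolation=cv2.INTER_CUBIC))
```

```text
(no output)
```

View pics/w1c.png

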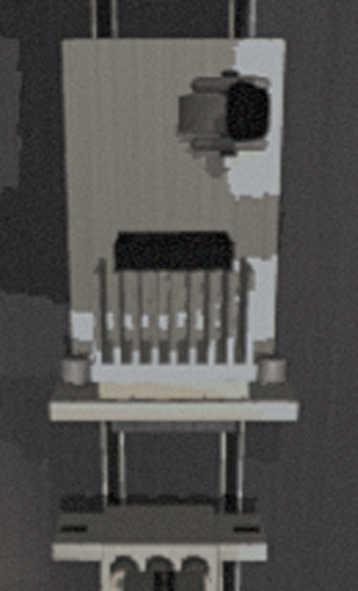

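The enlarged crop shows the plate's front top edge at row 419 (columns 51–298), the block's front top edge at row 545 (columns 53–267), and the paddle's black end at (230–268, 80–142).

Run:
```python
from h import *
import pickle
s,f=pickle.load(open("w1.pkl","rb"))
q=lambda a:np.array(a,float)/2.75+[262,45]-.32
yaw=np.radians(7.8); 
ex=np.array([np.cos(yaw),np.sin(yaw)]); ey=np.array([-ex[1],ex[0]])
def rep(n,a,z):
    p=plane(f,q(a),z,s); d=p[1]-p[0]; print(n,p.mean(0),"w",np.linalg.norm(d),"yaw",np.degrees(np.arctan2(d[1],d[0]))); return p.mean(0)[:2]
P=rep("plate",[[51,419],[298,419]],70); C=P+51*ey
T=rep("tail",[[62,39],[285,39]],24)
E_=rep("ears",[[53,545],[267,545]],60)
print("cooler",C,"tail based",T-95*ey,"block",E_-45*ey, "offset of block face x",(E_-C)@ex, "y",(E_-C)@ey)
# paddle: predicted corners at several theta
for th in(1.4,1.57,1.75):
    u=np.array([-np.cos(th),np.sin(th)]);n=np.array([np.sin(th),np.cos(th)])
    o=[]
    for off in(18.5,9.5):
      for yy in (57,75):
        a=np.array([22,24.4])+86*u+off*n; xy=C+a[0]*ex+yy*ey; o.append([*xy,a[1]+16])
    print(th,((proj(f,o,s)-[262,45]+.32)*2.75).round(0).tolist())
```

```text
plate [556.66699317  15.70391806  70.        ] w 99.79022487012308 yaw 7.649649806422725
tail [536.86991797 159.93879003  24.        ] w 89.60010666596645 yaw 7.617126511964428
ears [558.78859885 -45.38716684  60.        ] w 93.22539709488237 yaw 7.665608384851847
cooler [549.74549897  66.23205793] tail based [549.76289735  65.81774519] block [564.89579961 -89.97081966] offset of block face x -6.189035304357271 y -111.81379537010935
1.4 [[260.0, 141.0], [262.0, 78.0], [231.0, 141.0], [232.0, 79.0]]
1.57 [[307.0, 141.0], [310.0, 79.0], [278.0, 141.0], [280.0, 79.0]]
1.75 [[353.0, 141.0], [357.0, 79.0], [326.0, 141.0], [329.0, 79.0]]
```

```bash
cat >> h.py <<'E'
YAW=np.radians(7.7); C=np.array([549.75,66.1]); ex=np.array([np.cos(YAW),np.sin(YAW)]); ey=np.array([-ex[1],ex[0]])
def cw(x,y,z): return np.array([*(C+x*ex+y*ey),z+16])
def loc(p): d=np.array(p[:2])-C; return np.round([d@ex,d@ey,p[2]-16],1)
E
python3 - <<'E'
from h import *
s=r.sense(); print(loc(s["eef_pos"]),delta(s,cw(72,66,150),YAW),delta(s,cw(72,66,84),YAW))
E
```

```text
[ -4.3 -16.9 263.6] (array([ 7.65, -8.3 , 11.35]), array([ 0. ,  0.1, -0. ])) (array([ 7.66, -8.31, 17.95]), array([ 0. ,  0.1, -0. ]))
```

Call:
apply_moves(
  targets=[
    [[-1, 2.5, -2.8, 1, 0, 0, 0], [-1, 5, -5.6, 4, 0, 0, 0], [-1, 7.7, -8.3, 7, 0, 0, 0], [-1, 7.7, -8.3, 11, 0, 0, 0], [-1, 7.7, -8.3, 15, 0, 0, 0], [-1, 7.7, -8.3, 17.9, 0, 0, 0], [-1, 7.7, -8.3, 17.9, 0, 0, 0], [-1, 7.7, -8.3, 17.9, 0, 0, 0]],
  ],
)

```text
clock: 2.4
eef_pos: [612.3, 142.1, 101.0]
tcp_rot: [3.141, 0.002, 0.135]
contact_force: [0.1, -0.1, -0.1]
opening: 0.001
```

Run:
```python
from h import *
s=r.sense(); print(loc(s["eef_pos"]),s["contact_force"],s["wrist_torque"])
for p in [(42,85),(27,90),(14,89),(1,84),(-10,77),(-20,67),(-27,56),(-32,48)]: print(p,delta(s,cw(p[0],66,p[1]),YAW))
```

```text
[72.1 66.9 85. ] [ 0.14943872 -0.10357681 -0.13846309] [ 0.00916335 -0.04779296  0.01518507]
(42, 85) (array([-3.01,  0.09,  0.01]), array([0. , 0.1, 0. ]))
(27, 90) (array([-4.51,  0.09, -0.49]), array([0. , 0.1, 0. ]))
(14, 89) (array([-5.81,  0.09, -0.39]), array([0. , 0.1, 0. ]))
(1, 84) (array([-7.11,  0.09,  0.12]), array([0. , 0.1, 0. ]))
(-10, 77) (array([-8.21,  0.09,  0.82]), array([0. , 0.1, 0. ]))
(-20, 67) (array([-9.21,  0.09,  1.82]), array([0. , 0.1, 0. ]))
(-27, 56) (array([-9.91,  0.09,  2.92]), array([0. , 0.1, 0. ]))
(-32, 48) (array([-10.4 ,   0.09,   3.72]), array([0. , 0.1, 0. ]))
```

Call:
apply_moves(
  targets=[
    [[-1, -1.5, 0.1, 0, 0, 0, 0], [-1, -3, 0.1, 0, 0, 0, 0], [-1, -3.8, 0.1, -0.2, 0, 0, 0], [-1, -4.5, 0.1, -0.4, 0, 0, 0], [-1, -5.2, 0.1, -0.4, 0, 0, 0], [-1, -5.8, 0.1, -0.4, 0, 0, 0], [-1, -6.5, 0.1, -0.1, 0, 0, 0], [-1, -7.1, 0.1, 0.1, 0, 0, 0]],
  ],
)

```text
clock: 3.2
eef_pos: [541.6, 131.5, 100.0]
tcp_rot: [3.141, 0.002, 0.135]
contact_force: [1.8, -0.1, -0.5]
opening: -0.001
```

Run:
```python
from h import *
s=r.sense(); print(loc(s["eef_pos"]),s["contact_force"],s["wrist_torque"])
for p in [(-10,77),(-20,67),(-27,56),(-32,48),(-34,43)]: print(p,delta(s,cw(p[0],66,p[1]),YAW))
f=r.grab_frame("wrist"); save("w2",f)
```

```text
[ 0.7 65.9 84. ] [ 1.77973697 -0.05213458 -0.51216454] [ 0.11777525 -0.34268216  0.03370153]
(-10, 77) (array([-1.07, -0.01,  0.7 ]), array([0. , 0.1, 0. ]))
(-20, 67) (array([-2.07, -0.01,  1.7 ]), array([0. , 0.1, 0. ]))
(-27, 56) (array([-2.77, -0.01,  2.8 ]), array([0. , 0.1, 0. ]))
(-32, 48) (array([-3.26, -0.01,  3.6 ]), array([0. , 0.1, 0. ]))
(-34, 43) (array([-3.46, -0.01,  4.1 ]), array([0. , 0.1, 0. ]))
```

View pics/w2.png

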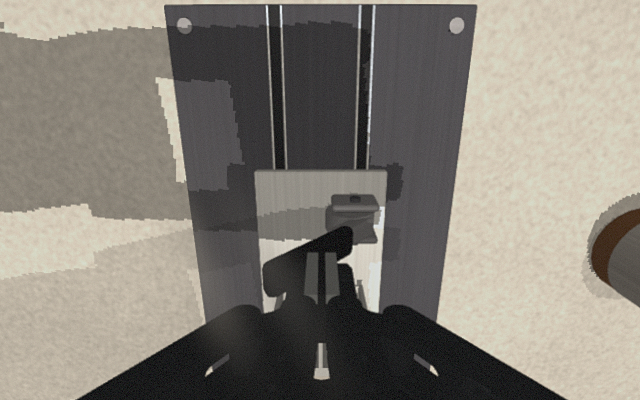

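The paddle (265–355, 230–290) is leaning left, the way it should fall, with the fingertips against its face at (322,275) and about 2 N of force. I'll continue along the arc.

Call:
apply_moves(
  targets=[
    [[-1, -0.5, 0, 0.3, 0, 0, 0], [-1, -1.1, 0, 0.7, 0, 0, 0], [-1, -1.6, 0, 1.2, 0, 0, 0], [-1, -2.1, 0, 1.7, 0, 0, 0], [-1, -2.4, 0, 2.2, 0, 0, 0], [-1, -2.8, 0, 2.8, 0, 0, 0], [-1, -3.1, 0, 3.2, 0, 0, 0], [-1, -3.3, 0, 3.6, 0, 0, 0]],
  ],
)

```text
clock: 4.05
eef_pos: [508.2, 126.9, 63.6]
tcp_rot: [3.141, 0.002, 0.135]
contact_force: [4.2, -0.3, 6.8]
opening: -0.0
```

Run:
```python
from h import *
s=r.sense(); print(loc(s["eef_pos"]),s["contact_force"],s["wrist_torque"])
```

```text
[-33.   65.9  47.6] [ 4.23445973 -0.2622834   6.84340296] [ 0.04048723 -0.55241561  0.06418789]
```

Call:
apply_moves(
  targets=[
    [[-1, -0.3, 0, 0.2, 0, 0, 0], [-1, -0.6, 0, 0.3, 0, 0, 0], [-1, -0.8, 0, 0.4, 0, 0, 0], [-1, -0.8, 0, 0.4, 0, 0, 0], [-1, -0.8, 0, 0.5, 0, 0, 0], [-1, -0.8, 0, 0.5, 0, 0, 0]],
  ],
)

```text
clock: 4.65
eef_pos: [499.3, 125.7, 58.8]
tcp_rot: [3.141, 0.004, 0.135]
contact_force: [-2.7, -0.8, 10.2]
opening: 0.002
```

Run:
```python
from h import *
s=r.sense(); print(loc(s["eef_pos"]),s["contact_force"],s["wrist_torque"])
```

```text
[-42.   65.8  42.8] [-2.6604637  -0.76949098 10.20290151] [-0.03064805  0.54172491 -0.03842238]
```

Call:
apply_moves(
  targets=[
    [[-1, 0, 0, 0.05, 0, 0, 0], [-1, 0, 0, 0.1, 0, 0, 0], [-1, 0, 0, 0.1, 0, 0, 0]],
  ],
)

```text
clock: 4.95
eef_pos: [499.1, 125.7, 58.5]
tcp_rot: [3.141, 0.004, 0.135]
contact_force: [-2.6, -0.9, 15.6]
opening: 0.001
```

Run:
```python
from h import *
s=r.sense(); print(loc(s["eef_pos"]),s["contact_force"],s["wrist_torque"])
```

```text
[-42.2  65.8  42.5] [-2.5510548  -0.92300519 15.57155225] [-0.10136646  0.36480739  0.00856098]
```

Run:
```python
from h import *
s=r.sense(); print(delta(s,cw(-6,-17,240),YAW),delta(s,cw(-6,-175,240),YAW))
```

```text
(array([  3.53,   8.29, -19.76]), array([0. , 0.2, 0. ])) (array([  3.53,  24.09, -19.75]), array([0. , 0.2, 0. ]))
```

Call:
apply_moves(
  targets=[
    [[-1, 0, 0, -4, 0, 0, 0], [-1, 0.5, 0, -8, 0, 0, 0], [-1, 2, 2, -12, 0, 0, 0], [-1, 3.5, 5, -16, 0, 0, 0], [-1, 3.5, 8.3, -19.8, 0, 0.2, 0], [-1, 3.5, 8.3, -19.8, 0, 0.2, 0], [-1, 3.5, 8.3, -19.8, 0, 0.2, 0]],
  ],
)

```text
clock: 5.65
eef_pos: [545.5, 47.7, 256.6]
tcp_rot: [3.141, 0.001, 0.133]
contact_force: [-0.8, 0.1, -0.9]
opening: -0.0
```

Run:
```python
from h import *
import pickle
s=r.sense(); f=r.grab_frame("wrist"); pickle.dump((s,f),open("w3.pkl","wb")); save("w3",f); print(loc(s["eef_pos"]),s["contact_force"])
i=cv2.imread("pics/w3.png")[20:270,250:400]; cv2.imwrite("pics/w3c.png",cv2.resize(i,None,fx=2.4,fy=2.4,interpolation=cv2.INTER_CUBIC))
q=lambda a:(a-[250,20]+.3)*2.4
print("press/paddle end/plate front corners predicted",q(proj(f,[cw(-44,66,43),cw(-64,57,43),cw(-64,75,43),cw(-50,-51,54),cw(50,-51,54),cw(-45,95,8),cw(45,95,8)],s)).round(0).tolist())
```

```text
[ -6.7 -17.6 240.6] [-0.79061115  0.06814435 -0.88025362]
press/paddle end/plate front corners predicted [[80.0, 161.0], [32.0, 185.0], [29.0, 138.0], [74.0, 444.0], [303.0, 444.0], [84.0, 91.0], [292.0, 91.0]]
```

View pics/w3c.png

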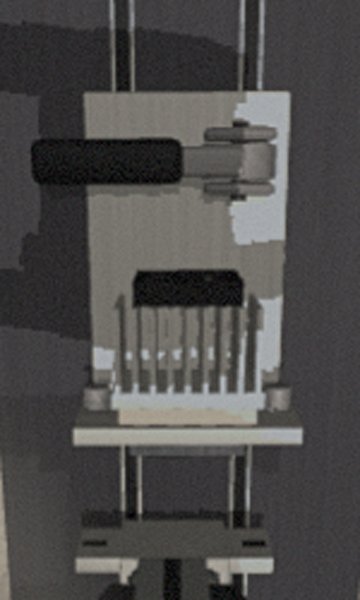

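Call:
apply_moves(
  targets=[
    [[-1, 0, 4, 0, 0, 0, 0], [-1, 0, 8, 0, 0, 0, 0], [1, 0, 12, 0, 0, 0, 0], [1, 0, 15.8, 0, 0, 0, 0], [1, 0, 15.8, 0, 0, 0, 0], [1, 0, 15.8, 0, 0, 0, 0], [1, 0, 15.8, 0, 0, 0, 0]],
  ],
)

```text
clock: 6.4
eef_pos: [565.0, -106.7, 254.1]
tcp_rot: [-3.14, 0.005, 0.135]
contact_force: [0.4, 0.2, 0.0]
opening: 0.845
```

Run:
```python
from h import *
import pickle
s=r.sense(); f=r.grab_frame("wrist"); pickle.dump((s,f),open("w4.pkl","wb")); save("w4",f); print(loc(s["eef_pos"]),s["contact_force"],s["opening"])
```

```text
[  -8.  -173.3  238.1] [0.38082064 0.23648967 0.03371685] 0.8454072605079523
```

View pics/w4.png

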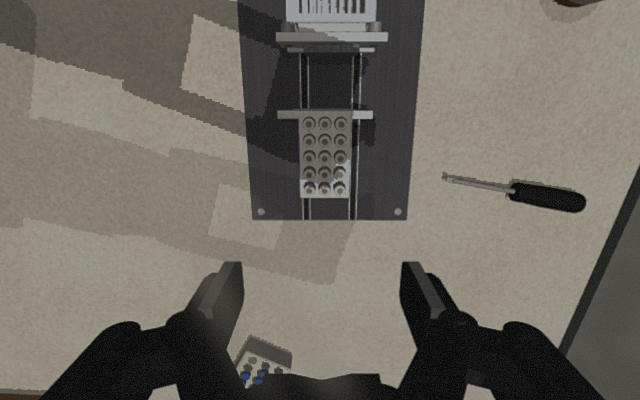

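Crop w3c shows the lever lying flat with its paddle at (32–182, 140–185), as predicted for 0 rad, and the cooler's edges where they were. In w4 the whole block is visible: ears at row ~114 (columns 277–373), body at columns 299–351 down to row 198.

Run:
```python
from h import *
import pickle
s,f=pickle.load(open("w4.pkl","rb"))
g=cv2.GaussianBlur(cv2.cvtColor(f["pixels"],cv2.COLOR_RGB2GRAY),(3,3),0).astype(int)
for y in (108,110,112,114,116,118): print(y,g[y,270:304:1].tolist(),g[y,346:380].tolist())
print("rows c285",g[100:126,285].tolist(),"c365",g[100:126,365].tolist()); print("rear",g[190:206,318].tolist(),g[190:206,335].tolist())
for y in (130,150,170,185,195): print(y,g[y,292:306].tolist(),g[y,344:360].tolist())
```

```text
108 [38, 38, 37, 35, 34, 36, 36, 35, 36, 38, 36, 35, 36, 37, 38, 36, 34, 35, 36, 36, 37, 39, 42, 46, 48, 48, 47, 47, 47, 52, 63, 66, 55, 47] [52, 50, 47, 47, 57, 71, 68, 47, 33, 31, 30, 33, 49, 60, 51, 38, 35, 35, 36, 38, 43, 48, 52, 55, 57, 57, 56, 57, 59, 59, 59, 58, 59, 58]
110 [37, 36, 37, 36, 34, 36, 44, 57, 68, 75, 76, 76, 75, 76, 76, 77, 77, 76, 76, 75, 76, 77, 79, 82, 84, 84, 85, 85, 83, 79, 78, 80, 81, 81] [79, 78, 78, 77, 77, 77, 80, 88, 96, 100, 97, 94, 93, 93, 92, 91, 91, 92, 90, 85, 84, 89, 92, 94, 97, 96, 84, 66, 57, 58, 59, 60, 60, 57]
112 [34, 36, 35, 34, 34, 36, 51, 79, 102, 108, 108, 109, 109, 109, 109, 110, 110, 111, 111, 110, 110, 109, 109, 111, 112, 112, 112, 113, 110, 107, 107, 109, 108, 108] [107, 107, 107, 105, 100, 99, 108, 129, 151, 159, 158, 158, 157, 156, 156, 156, 156, 156, 156, 154, 153, 156, 157, 157, 158, 154, 124, 79, 57, 57, 59, 58, 57, 57]
114 [37, 35, 34, 35, 36, 38, 49, 73, 96, 104, 104, 103, 102, 104, 106, 106, 106, 107, 107, 107, 106, 105, 104, 106, 108, 108, 108, 108, 105, 103, 106, 108, 107, 107] [108, 108, 107, 105, 99, 96, 107, 129, 150, 156
[... 1122 characters left out ...]
, 54, 53, 52, 52]
130 [39, 38, 36, 35, 36, 42, 64, 92, 106, 107, 107, 107, 106, 106] [103, 105, 107, 107, 106, 104, 94, 71, 39, 22, 20, 22, 27, 44, 63, 62]
150 [37, 36, 36, 36, 35, 37, 49, 73, 98, 106, 106, 105, 102, 94] [97, 104, 106, 104, 104, 106, 105, 86, 56, 43, 43, 45, 63, 99, 111, 82]
170 [60, 59, 59, 59, 57, 56, 58, 71, 91, 103, 99, 80, 64, 70] [90, 112, 146, 158, 154, 148, 121, 71, 40, 38, 38, 50, 84, 105, 86, 64]
185 [54, 53, 53, 52, 51, 50, 58, 88, 128, 150, 144, 115, 80, 64] [82, 123, 152, 157, 144, 121, 90, 58, 39, 36, 40, 60, 93, 103, 79, 60]
195 [55, 53, 51, 52, 52, 51, 55, 75, 114, 146, 156, 155, 153, 150] [155, 156, 155, 154, 141, 111, 68, 39, 30, 29, 42, 77, 98, 81, 58, 54]
```

Run:
```python
from h import *
import pickle
s,f=pickle.load(open("w4.pkl","rb"))
p=lambda a:plane(f,a,60,s)
F=p([[276.7,109.9],[372.5,109.9]]);B=p([[298.2,130],[351,130]]);D=p([[299.7,195],[349.3,195]]);Rr=p([[318,197.6],[335,197.6]])
for n,x in zip("FBDR",(F,B,D,Rr)): print(n,loc(x.mean(0)),"w",np.linalg.norm(x[1]-x[0]))
a=B.mean(0)-D.mean(0); print("axis yaw",np.degrees(np.arctan2(-a[0],a[1])))
a=F.mean(0)-D.mean(0); print("axis yaw F-D",np.degrees(np.arctan2(-a[0],a[1])))
for e,c in((F,"ears"),(Rr,"rear")):
  d=e[1]-e[0]; print(c,np.degrees(np.arctan2(d[1],d[0])))
mid=p([[324.6,109.9]])
print(loc(mid[0]),loc(s["eef_pos"]), np.degrees(s["tcp_rot"][2]),
 "plate edge",loc(plane(f,[[276.5,41],[387.5,41]],70,s).mean(0)))
```

```text
F [  -6.1 -110.8   44. ] w 93.6921745446612
B [  -6.1 -130.2   44. ] w 52.580298714034186
D [  -6.  -197.9   44. ] w 52.559355663415694
R [  -3.8 -200.8   44. ] w 18.058579833636752
axis yaw 7.7880719389160715
axis yaw F-D 7.823294977220987
ears 7.718229691310132
rear 7.802860998080291
[  -6.1 -110.8   44. ] [  -8.  -173.3  238.1] 7.716834174170664 plate edge [  0.3 -50.6  54. ]
```

Run:
```python
from h import *
s=r.sense(); print(s["opening"],loc(s["eef_pos"]),delta(s,cw(-6.1,-152,80),YAW),delta(s,cw(-6.1,-152,7),YAW))
```

```text
0.9277833182072068 [  -7.8 -173.2  238.5] (array([ 0.24, -2.11, 15.85]), array([-0.1,  0.2,  0. ])) (array([ 0.27, -2.1 , 23.15]), array([-0.1,  0.2,  0. ]))
```

Call:
apply_moves(
  targets=[
    [[1, 0.2, -2.1, 4, 0, 0.2, 0], [1, 0.2, -2.1, 8, 0, 0.2, 0], [1, 0.2, -2.1, 12, 0, 0.2, 0], [1, 0.2, -2.1, 15.8, 0, 0.2, 0], [1, 0.2, -2.1, 15.8, 0, 0.2, 0], [1, 0.2, -2.1, 15.8, 0, 0.2, 0]],
  ],
)

```text
clock: 7.05
eef_pos: [563.5, -84.5, 96.8]
tcp_rot: [-3.14, 0.002, 0.136]
contact_force: [0.7, -0.5, 0.7]
opening: 0.996
```

Run:
```python
from h import *
s=r.sense(); print(s["opening"],loc(s["eef_pos"]),s["contact_force"],delta(s,cw(-6.1,-152,7),YAW))
```

```text
0.9960816622943046 [  -6.6 -151.1   80.8] [ 0.69854563 -0.48971345  0.72936743] (array([0.06, 0.1 , 7.38]), array([-0.1,  0.1,  0.1]))
```

Call:
apply_moves(
  newtons=25,
  targets=[
    [[1, 0.1, 0.1, 3.5, 0, 0.1, 0], [1, 0.1, 0.1, 6, 0, 0.1, 0], [1, 0.1, 0.1, 7.4, 0, 0.1, 0], [1, 0.1, 0.1, 7.4, 0, 0.1, 0], [0.2, 0.1, 0.1, 7.4, 0, 0.1, 0], [0, 0.1, 0.1, 7.4, 0, 0.1, 0], [-0.3, 0.1, 0.1, 7.4, 0, 0.1, 0], [-0.3, 0.1, 0.1, 7.4, 0, 0.1, 0]],
  ],
)

```text
clock: 7.85
eef_pos: [565.3, -85.5, 24.4]
tcp_rot: [-3.141, -0.002, 0.136]
contact_force: [-2.4, -0.2, 7.3]
opening: 0.606
```

Call:
apply_moves(
  newtons=25,
  targets=[
    [[-1, 0, 0, 0, 0, 0, 0], [-1, 0, 0, 0, 0, 0, 0], [-1, 0, 0, 0, 0, 0, 0], [-1, 0, 0, 0, 0, 0, 0], [-1, 0, 0, 0, 0, 0, 0], [-1, 0, 0, 0, 0, 0, 0]],
  ],
)

```text
clock: 8.45
eef_pos: [565.2, -85.5, 24.4]
tcp_rot: [-3.141, -0.001, 0.136]
contact_force: [-1.4, 0.0, -0.8]
opening: 0.609
```

Run:
```python
from h import *
s=r.sense(); print(s["opening"],loc(s["eef_pos"]),s["contact_force"],s["tcp_rot"],delta(s,cw(0,-112,7),YAW))
```

```text
0.6091837608310929 [  -5.  -152.2    8.4] [-1.42402236  0.03881474 -0.83181592] [-3.14071861e+00 -1.12709435e-03  1.36318309e-01] (array([ 0.51, -4.02,  0.14]), array([-0.1, -0.1,  0.1]))
```

Call:
apply_moves(
  targets=[
    [[-1, 0.1, -0.5, 0, 0, 0, 0], [-1, 0.2, -1, 0, 0, 0, 0], [-1, 0.3, -1.6, 0, 0, 0, 0], [-1, 0.4, -2.2, 0, 0, 0, 0], [-1, 0.5, -2.8, 0, 0, 0, 0], [-1, 0.5, -3.3, 0, 0, 0, 0], [-1, 0.5, -3.7, 0, 0, 0, 0], [-1, 0.5, -4, 0, 0, 0, 0]],
  ],
)

```text
clock: 9.25
eef_pos: [564.6, -44.7, 24.4]
tcp_rot: [-3.141, -0.001, 0.137]
contact_force: [0.5, -1.5, -3.9]
opening: 0.604
```

Run:
```python
from h import *
import pickle
s=r.sense(); F=s["contact_force"]; print(s["opening"],loc(s["eef_pos"]),F,"along y",F[:2]@ey,np.degrees(s["tcp_rot"]))
f=r.grab_frame("wrist"); pickle.dump((s,f),open("w5.pkl","wb")); save("w5",f)
i=cv2.imread("pics/w5.png")[60:400,170:470]; cv2.imwrite("pics/w5c.png",cv2.resize(i,None,fx=1.75,fy=1.75,interpolation=cv2.INTER_CUBIC))
```

```text
0.6041526826153798 [-1.000e-01 -1.118e+02  8.400e+00] [ 0.45664892 -1.4762429  -3.86642836] along y -1.5241165595140174 [-1.79947599e+02 -6.17555294e-02  7.82434985e+00]
```

View pics/w5c.png

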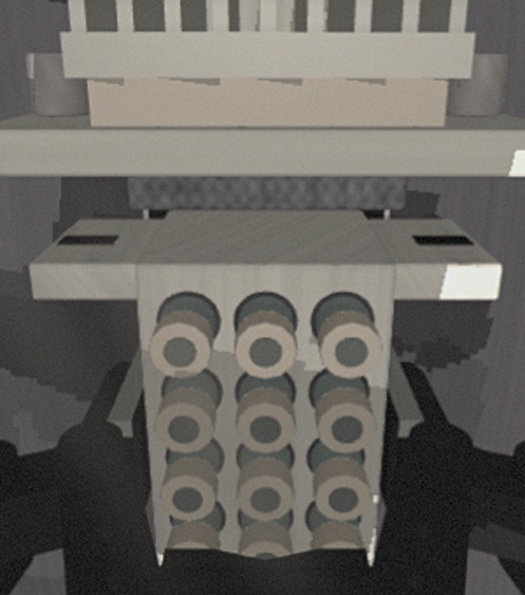

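The close view shows the pad spanning columns 128–404 (centre 266) and the block's ears spanning 32–500 (centre 266), so the block is centred and square. About 11 mm of gap remains. I'll ease forward, lowering slightly because the gripper is carrying part of the block's weight.

Call:
apply_moves(
  targets=[
    [[-1, 0, -0.2, 0.03, 0, 0, 0], [-1, 0, -0.4, 0.06, 0, 0, 0], [-1, 0, -0.6, 0.06, 0, 0, 0], [-1, 0, -0.8, 0.06, 0, 0, 0], [-1, 0, -0.9, 0.06, 0, 0, 0]],
  ],
)

```text
clock: 9.8
eef_pos: [564.0, -35.7, 24.4]
tcp_rot: [-3.141, -0.002, 0.137]
contact_force: [0.8, -5.6, 5.2]
opening: 0.603
```

Run:
```python
from h import *
s=r.sense(); F=s["contact_force"]; print(s["opening"],loc(s["eef_pos"]),F,"along y",F[:2]@ey,np.degrees(s["tcp_rot"]))
```

```text
0.6026949321916593 [   0.5 -102.8    8.4] [ 0.77319171 -5.61676642  5.20614533] along y -5.669718169195817 [-1.79970154e+02 -1.40822818e-01  7.82295995e+00]
```

Call:
apply_moves(
  targets=[
    [[-1, 0, -0.1, -0.02, 0, 0, 0], [-1, 0, -0.2, -0.02, 0, 0, 0], [-1, 0, -0.2, -0.02, 0, 0, 0]],
  ],
)

```text
clock: 10.1
eef_pos: [563.5, -33.5, 24.4]
tcp_rot: [-3.141, -0.002, 0.136]
contact_force: [0.4, -0.1, -0.6]
opening: 0.602
```

Call:
apply_moves(
  targets=[
    [[-1, 0, -0.1, 0, 0, 0, 0], [-1, 0, -0.1, 0, 0, 0, 0]],
  ],
)

```text
clock: 10.3
eef_pos: [563.4, -32.6, 24.4]
tcp_rot: [-3.141, -0.002, 0.137]
contact_force: [0.1, -4.6, -1.3]
opening: 0.609
```

Run:
```python
from h import *
s=r.sense(); F=s["contact_force"]; print(s["opening"],loc(s["eef_pos"]),F,"along y",F[:2]@ey,np.degrees(s["tcp_rot"]))
```

```text
0.6092968009256523 [  0.3 -99.7   8.4] [ 0.10828812 -4.63455998 -1.3294598 ] along y -4.607280186463976 [-1.79968798e+02 -1.13053141e-01  7.82802023e+00]
```

Call:
apply_moves(
  targets=[
    [[-1, 0, -0.1, 0, 0, 0, 0], [-1, 0, -0.1, 0, 0, 0, 0]],
  ],
)

```text
clock: 10.5
eef_pos: [563.3, -32.0, 24.4]
tcp_rot: [-3.142, -0.002, 0.137]
contact_force: [0.4, -6.2, -1.3]
opening: 0.605
```

Call:
apply_moves(
  targets=[
    [[-1, 0, -0.1, 0, 0, 0, 0], [-1, 0, -0.1, 0, 0, 0, 0]],
  ],
)

```text
clock: 10.7
eef_pos: [563.3, -31.7, 24.4]
tcp_rot: [3.141, -0.002, 0.137]
contact_force: [-1.2, -7.3, -0.4]
opening: 0.606
```

Run:
```python
from h import *
s=r.sense(); F=s["contact_force"]; print(s["opening"],loc(s["eef_pos"]),F,"along y",F[:2]@ey,np.degrees(s["tcp_rot"]))
```

```text
0.6064543728124077 [  0.3 -98.7   8.4] [-1.19285555 -7.32442549 -0.38542612] along y -7.098556443247185 [ 1.79953751e+02 -1.21592923e-01  7.84928263e+00]
```

Call:
apply_moves(
  targets=[
    [[-1, 0, -0.1, 0, 0, 0, 0], [-1, 0, -0.2, 0, 0, 0, 0], [-1, 0, -0.2, 0, 0, 0, 0], [-1, 0, -0.2, 0, 0, 0, 0]],
  ],
)

```text
clock: 11.1
eef_pos: [563.2, -30.7, 24.4]
tcp_rot: [3.14, -0.002, 0.137]
contact_force: [1.2, -10.8, 0.1]
opening: 0.608
```

Call:
apply_moves(
  targets=[
    [[-1, 0, -0.1, 0, 0, 0, 0], [-1, 0, -0.2, 0, 0, 0, 0], [-1, 0, -0.2, 0, 0, 0, 0], [-1, 0, -0.2, 0, 0, 0, 0]],
  ],
)

```text
clock: 11.5
eef_pos: [563.1, -30.1, 24.5]
tcp_rot: [3.138, -0.003, 0.137]
contact_force: [1.9, -13.5, -1.2]
opening: 0.603
```

Run:
```python
from h import *
s=r.sense(); F=s["contact_force"]; print(s["opening"],loc(s["eef_pos"]),F,"along y",F[:2]@ey,np.degrees(s["tcp_rot"]))
```

```text
0.6028085920271948 [  0.3 -97.1   8.5] [  1.87286345 -13.47115159  -1.19977592] along y -13.600622733160868 [ 1.79793920e+02 -1.45848819e-01  7.87402133e+00]
```

Call:
apply_moves(
  targets=[
    [[-1, 0, -0.2, 0, 0, 0, 0], [-1, 0, -0.25, 0, 0, 0, 0], [-1, 0, -0.25, 0, 0, 0, 0], [-1, 0, -0.25, 0, 0, 0, 0], [-1, 0, -0.25, 0, 0, 0, 0], [-1, 0, -0.25, 0, 0, 0, 0], [-1, 0, -0.25, 0, 0, 0, 0], [-1, 0, -0.25, 0, 0, 0, 0]],
  ],
)

```text
clock: 12.3
eef_pos: [563.0, -29.4, 24.6]
tcp_rot: [3.136, -0.003, 0.138]
contact_force: [0.7, -15.0, -0.4]
opening: 0.605
```

Run:
```python
from h import *
import pickle
for k in range(3):
    s=r.sense(); F=s["contact_force"]; print(s["clock"],s["opening"],loc(s["eef_pos"]),F.round(1),"along y",F[:2]@ey,np.degrees(s["tcp_rot"]))
    f=r.grab_frame("wrist")
save("w6",f); pickle.dump((s,f),open("w6.pkl","wb"))
i=cv2.imread("pics/w6.png")[40:400,150:490]; cv2.imwrite("pics/w6c.png",cv2.resize(i,None,fx=1.65,fy=1.65,interpolation=cv2.INTER_CUBIC))
```

```text
12.3 0.6048093963549455 [  0.4 -96.4   8.6] [  0.7 -15.   -0.4] along y -15.004519011029961 [ 1.79670732e+02 -1.62663567e-01  7.89675145e+00]
12.35 0.6051577220428088 [  0.4 -96.4   8.6] [  1.1 -15.5  -1.5] along y -15.468822435347459 [ 1.79670811e+02 -1.61569216e-01  7.89803652e+00]
12.4 0.6032539083485381 [  0.3 -96.4   8.5] [  0.8 -16.   -0.3] along y -15.949844256687838 [ 1.79670961e+02 -1.59417973e-01  7.89941023e+00]
```

View pics/w6c.png

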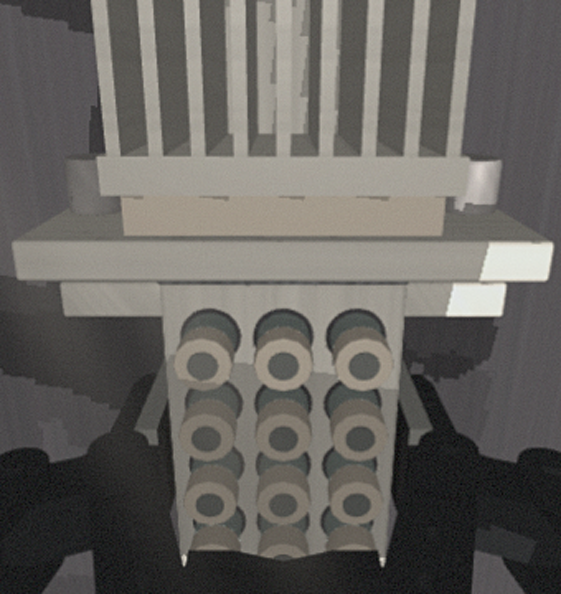

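The plate spans columns 14–552 (centre 283) and the ears 62–504 (centre 283), edges parallel, so the block is centred and square against the pad. One last numeric check that the cooler hasn't moved, then I'll hand in.

Run:
```python
from h import *
import pickle
s,f=pickle.load(open("w6.pkl","rb"))
q=lambda a:np.array(a,float)/1.65+[150,40]-.2
a=plane(f,q([[15,280],[552,280]]),70,s); print("plate front",loc(a.mean(0)),"w",np.linalg.norm(a[1]-a[0]), np.degrees(np.arctan2(*(a[1]-a[0])[1::-1])))
a=plane(f,q([[63,316],[504,316]]),60,s); print("ear rear (face-8)",loc(a.mean(0)),"w",np.linalg.norm(a[1]-a[0]),np.degrees(np.arctan2(*(a[1]-a[0])[1::-1])))
s=r.sense(); F=s["contact_force"]; print(s["clock"],F.round(1),F[:2]@ey)
r.sign_off()
```

```text
plate front [  0.1 -51.   54. ] w 101.57758280532923 7.83689875128439
ear rear (face-8) [  0.1 -62.8  44. ] w 94.01610444052316 7.8280620251100155
12.45 [ -0.4 -15.4  -0.8] -15.198798847765978
the job is handed in; nothing more can be done
```

I swung the cam lever fully down, slid the gripped block up to the cooler and pressed it on the pad. I handed the job in at 12.5 s, with the arm still pressing.

**Lever:** It met a hard stop at paddle-top height, and a picture showed it lying flat. I did not look at it again after the block was pressed.

**Cooler:** Its plate front measured at y = -51.0 mm, x = 0.1 mm in the frame I set at the start, so I found no shift beyond the roughly 2 mm camera accuracy.

**Block:** In the last picture it was centred to about 0.1 mm and square to about 0.01°. Tool tilt was only 0.33°, and grip height stayed constant to 0.2 mm. I did not measure the block's own tilt.

**Push:** The wrist read 15–16 N along the slots. I put drag at 3–4 N, because the readings while sliding scattered between about 0 and 6 N. That leaves roughly 11–12 N on the pad, or 9–14 N if drag is anywhere from 2 to 6 N. The force rose about 4 N per mm, which matches the pad.

**Disagreement:** The last picture puts the block's face at about y = -54.8 mm, which would be 4.2 mm of compression (about 17 N). The wrist force points to about 3 mm. The difference is within camera accuracy, and I trusted the force, but 17 N would be close to the 18 N limit.

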